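# Fit the fresh cartridge in the bench-top water filter

### The job

Slide the water filter's grey gate all the way back by its yellow fin, stand the fresh cartridge (the one with the blue tab) upright on the floor of the open bay, tab up, then slide the gate fully home again so that its fork holds the cartridge in. Leave the spent cartridge with the brown tab where it stands.

Things in the scene. Friction and masses are not known exactly. Their poses are not given: they have to be found in the camera images.
- fresh: Fresh cartridge, loose, about 180 g, upright on the bench: white box 66 (x) x 50 (y) x 36 mm high with blue bands; on its top centre an upright blue tab, 14 (x) x 24 (y) mm, rising 40 mm more (tab top 76 mm above underside). Pinch the tab across its 14 mm. Same after a half turn. Origin: centre of underside, z up. Its place is swapped at random with the spent one's.
- spent: Spent cartridge, to be left alone: same shape and size as the fresh one, but a stained tan box with brown bands and a brown tab. Origin: centre of underside, z up.
- bay (a point): Centre of the bay's floor, 8 mm above the bench. The filter is a fixed white box, 110 (x) x 280 mm (y, from -70 to +210 of this point), top 50 mm above the bench. The bay is a well in its top, 82 (x) x 66 (y) x 42 mm deep. z up, +y along the filter, the way the gate opens. A seated cartridge's x lies along this x; its tab stands 34 mm above the filter's top.
- gate (a joint): Gate travel (m) along the bay's +y: 0 home, 0.085 back at its stop; about 2 N friction, stays put. Starts 0 to 0.02. Grey plate, upper face 56 mm above the bench; its two prongs cover the bay's sides, a 40 mm wide slot between them lets the tab pass. Grip: yellow fin 40 (x) x 14 (y) mm, 56 to 90 mm above the bench, centred at bay x = 0, y = 95 mm + travel; pinch its 14 mm from above.
Mind the look-alikes: they are no part of the job. Leave any turquoise look-alike of the fresh alone.

How it is judged:
By the outcome, as a careful person would: the job done as asked, in the order asked, and still so for the second after the job is handed in, with the robot touching nothing.
It also fails if it takes over 64 s, if anything falls off the work surface, if the arm or the gripper's body presses on something with over 40 N, if the wrist force passes 120 N, or if a joint passes its speed limit or range.

### The arm

A 6-joint arm with a two-finger parallel gripper is mounted at the origin on the work surface. World frame = base frame: x ahead of the robot, y to its left, z up, the work surface at z = 0. Lengths are in m, angles in rad, forces in N, time in s.
With the tool pointing down it reaches from about 0.35 to 0.725 m from the base axis. Payload 6 kg.
Tool frame: the origin (TCP) lies midway between the tips of the shut fingers; the grasp point (between the pads) lies 19 mm behind it; z points along the fingers, y is the line along which they close (so a half turn about z gives the same grasp; the last joint's range is limited). The gripper opens to 85 mm and grips with 20 to 120 N. Pads are 22 mm wide; open, the fingers measure 114 mm over their backs; the gripper's body (76 mm by 85 mm) begins 54 mm behind the grasp point. The pads swing forward as they close: fully open they stand 13 mm farther back than shut.
Start: joints at [1.446, 0.04, 0.085, 0, -1.615, -0.334], TCP at [0.266, 0.538, 0.231] pointing down, gripper open.
Joint ranges: [-2.56, 2.56], [-1.29, 2.01], [-1.08, 1.49], [-3.29, 1.98], [-2.81, -0.18], [-2.99, 2.99]. Speed limits (rad/s): [2.57, 2.57, 3.01, 3.14, 3.14, 3.14].

### API

Orientations are given as a 3x3 rotation matrix whose columns are the frame's x, y, z axes.
In Python, from cell import bot gives the robot as it stands.
- The arm moves only by the tool apply_moves, never from a script. Its argument "deltas" is one flat list of numbers, 6 for each row, row after row: the shift along the tool's x, y, z in m, then the turn, a rotation vector about the tool's x, y, z in degrees. In form: [tx, ty, tz, ax, ay, az, tx, ty, tz, ax, ay, az, ...]. A call has 1 to 12 rows; each row shifts and turns the commanded pose from where the row before left it, along the tool's axes as they then stand; what a row does not reach is not made up. A row lasts 1/8 s, in which the tool goes at most 62.5 mm and 10.7 degrees, less where a joint would pass 70% of its speed; a pose out of reach is approached as far as the arm can. A call with a gripper value outside its range is refused whole. "jaw" is the finger opening in m, from 0 to 0.0854, set as the call begins (left out, the last holds). The fingers move at their own pace and stop on an object; "squeeze" is the grip in N (left out, the last holds). Time passes only in rows, so rows that do not move let the fingers close. It gives the time, the measured TCP pose, the force, the opening and the grip force at its end, in the units of the state.
- bot.read_state(): the state, without advancing time (a new reading comes with each control period).
- bot.camera(name): name is "side" or "top"; returns a dict with "pixels" (400x640x3 uint8, red, green, blue), "range_z" (400x640 float32, m along the optical axis (not along the pixel's ray), 0 where there is no reading), "fx", "fy", "cx", "cy" (pixels), "distortion" ([k1, k2, p1, p2, k3] as OpenCV has them; the pictures are not rectified), "position" and "rotation" of the camera in the world. Camera axes: x right, y up, looking along -z (the intrinsics and any distortion apply to the point x, -y, -z); pixel columns grow to the right and rows downward; lengths in m; the calibration is good to about 2 mm. A picture is of the moment at which its call begins.
- bot.job_done(): hands the job in; it is judged then, once.
The state is a dict: "t": time; "q": joint angles; "joint_velocities": joint speeds; "effort": joint torques, N m; "tool_pos": TCP position; "tool_rot": TCP orientation; "contact_force": force on the tool from outside, world axes, zero at the start; "wrist_torque": the same for the moment, N m; "opening": finger opening in m; "finger_force": force on a finger pad.
Only numpy, scipy, OpenCV 4.12 (cv2) and the standard library are available. Lean on these libraries where they do the work, as an engineer would, in place of code of your own. Each camera call takes 0.05 s, during which the arm holds its last target. There are 200 camera calls.

## Working session

There is one attempt and no reset: what is moved stays moved. The work goes in short steps, Python scripts to look and compute and a tool call to move; the robot and the scene stay as the last step left them, time stands still between calls to the robot, and variables do not carry over. Pictures are saved under pics/ and viewed, at most 10 in all, crops included, and the job is handed in when it is done.

Besides the shell and the picture viewer there is one more tool, called as name(argument=value, ...) on one line, values as JSON. apply_moves: Moves the arm, as the interface text tells. Its arguments: {"type":"object","properties":{"deltas":{"type":"array"},"jaw":{"type":"number"},"squeeze":{"type":"number"}},"required":["deltas"]}

```bash
mkdir -p pics; cat > h.py <<'E'
import numpy as np, cv2
from cell import bot
def K(c): return np.array([[c['fx'],0,c['cx']],[0,c['fy'],c['cy']],[0,0,1.]]),np.array(c['distortion'],float)
def rays(c,uv):
    k,d=K(c); n=cv2.undistortPoints(np.array(uv,float).reshape(-1,1,2),k,d)[:,0]
    v=np.c_[n[:,0],-n[:,1],-np.ones(len(n))]
    return np.array(c['position']),v@np.array(c['rotation']).T
def plane(c,uv,z):
    p,v=rays(c,uv); return p+v*((z-p[2])/v[:,2])[:,None]
def depthpts(c,uv):
    p,v=rays(c,uv); uv=np.array(uv,int); r=c['range_z'][uv[:,1],uv[:,0]]
    return p+v*r[:,None]
E
python3 - <<'E'
from h import *
for n in('top','side'):
    c=bot.camera(n); cv2.imwrite(f'pics/{n}0.png',cv2.cvtColor(c['pixels'],cv2.COLOR_RGB2BGR)); print(n,c['position'],c['rotation'],c['distortion'])
print(bot.read_state())
E
```

```text
top [ 0.29712365 -0.13754155  1.23247664] [[ 0.00874779  0.9816032  -0.19073183]
 [-0.99990913  0.00663015 -0.01173805]
 [-0.01025752  0.19081718  0.981572  ]] [-0.05722991  0.          0.          0.          0.        ]
side [0.30660971 0.43339226 0.71398679] [[-0.93780544  0.24208611 -0.24882778]
 [-0.34673633 -0.68861231  0.63685712]
 [-0.01717161  0.68352571  0.72972443]] [-0.04496663  0.          0.          0.          0.        ]
{'t': 0.1, 'q': array([ 1.44570629e+00,  4.07868541e-02,  8.39173703e-02, -4.28171459e-04,
       -1.61550574e+00, -3.33692835e-01]), 'joint_velocities': array([ 0.00056366, -0.00219891,  0.00199913, -0.00059294, -0.00146041,
        0.00121012]), 'effort': array([-4.58424052e-03, -3.69340575e+01,  3.48282766e+01,  6.95171714e+00,
       -4.50365158e-03,  1.31918949e-05]), 'tool_pos': array([0.26551492, 0.53772424, 0.23035862]), 'tool_rot': array([[ 8.96600537e-01, -4.42839802e-01, -6.21391288e-04],
       [-4.42840223e-01, -8.96599268e-01, -1.51319562e-03],
       [ 1.12964273e-04,  1.63190906e-03, -9.99998662e-01]]), 'contact_force': array([-0.05661714,  0.00815756,  0.47815055]), 'wrist_torque': array([0.00835869, 0.01883632, 0.0048838 ]), 'finger_force': 0.0, 'opening': 0.08554538438470786}
```

View pics/top0.png

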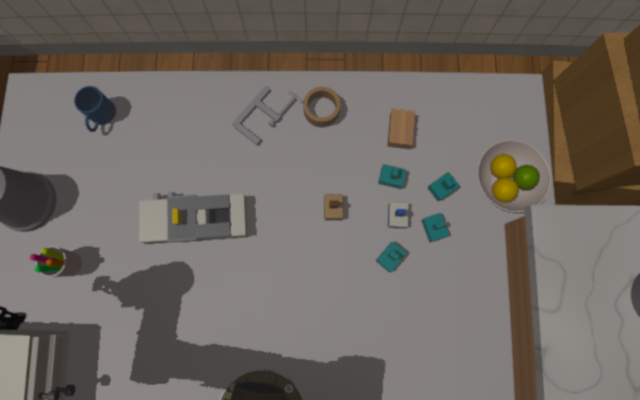

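View pics/side0.png

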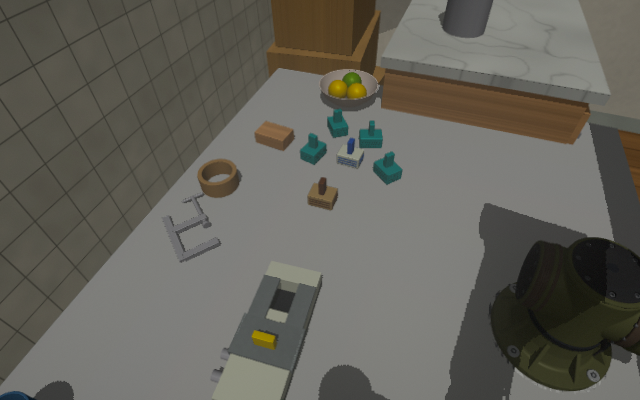

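The top view shows the filter (px 140–245, 195–242) with its yellow fin at (178,215) and its bay near (208,215). The fresh cartridge is at (398,215), with turquoise decoys around it, and the spent one is at (334,206). The side view shows the same: fin at (264,339), blue tab at (351,146).

```bash
cat > m.py <<'E'
from h import *
T=bot.camera('top'); S=bot.camera('side')
def mask(c,lo,hi,box):
    h=cv2.cvtColor(c['pixels'],cv2.COLOR_RGB2HSV); m=cv2.inRange(h,lo,hi); o=np.zeros_like(m)
    x0,y0,x1,y1=box; o[y0:y1,x0:x1]=m[y0:y1,x0:x1]; return o
def tri(uv1,uv2):
    p,v=rays(T,[uv1]); q,w=rays(S,[uv2]); A=np.c_[v[0],-w[0]]; s=np.linalg.lstsq(A,q-p,rcond=None)[0]
    a=p+s[0]*v[0]; b=q+s[1]*w[0]; return (a+b)/2,np.linalg.norm(a-b)
def rect(P):
    r=cv2.minAreaRect((P[:,:2]*1000).astype(np.float32)); return np.round(r[0],1),np.round(r[1],1),round(r[2],1)
cols={'fin':((22,150,80),(34,255,255)),'tab':((108,130,40),(125,255,255))}
boxT={'fin':(150,195,200,240),'tab':(380,198,415,232)}
boxS={'fin':(235,315,295,360),'tab':(330,130,370,172)}
E
cat > m1.py <<'E'
from m import *
for k in cols:
    for c,b in((T,boxT[k]),(S,boxS[k])):
        m=mask(c,*cols[k],b); ys,xs=np.nonzero(m); uv=np.c_[xs,ys]; P=depthpts(c,uv)
        z=P[:,2]; zt=np.percentile(z,95); top=P[z>zt-.005]
        print(k,len(uv),uv.min(0),uv.max(0),'ztop',zt.round(4),'top rect',rect(top),len(top),'planerect',rect(plane(c,uv[z>zt-.005],zt)))
    globals()[k]=1
for n,c in(('T',T),('S',S)):
    vv,uu=np.mgrid[0:400,0:640]; P=depthpts(c,np.c_[uu.ravel(),vv.ravel()]); ok=c['range_z'].ravel()>0; P=P[ok]
    near=(P[:,0]>.15)&(P[:,0]<.65)&(P[:,1]>.0)&(P[:,1]<.7)
    for a,b in((.042,.053),(.053,.062)):
        Q=P[near&(P[:,2]>a)&(P[:,2]<b)]; print(n,a,len(Q),Q.min(0).round(3),Q.max(0).round(3))
    H=np.zeros((400,640),np.uint8).ravel(); H[np.nonzero(ok)[0]]=((P[:,2]>.04)&(P[:,2]<.062)&near)*255
    H=H.reshape(400,640); cs=sorted(cv2.findContours(H,0,2)[0],key=cv2.contourArea)[-1]
    print(cv2.boundingRect(cs)); f=plane(c,cs[:,0],.05); print('filter',rect(f))
    H2=np.zeros(400*640,np.uint8); H2[np.nonzero(ok)[0]]=((P[:,2]<-.0+.03)&(P[:,2]>-.02)&near)*255
    H2=H2.reshape(400,640); 
    for q in cv2.findContours(H2,2,2)[0]:
        if 20<cv2.contourArea(q)<3000 : print('hole',rect(depthpts(c,q[:,0])),rect(plane(c,q[:,0],.05)),cv2.contourArea(q))
im=T['pixels']; a=cv2.resize(im[180:260,125:265],None,fx=5,fy=5); b=cv2.resize(im[180:260,330:410+60],None,fx=5,fy=5)
cv2.imwrite('pics/c1.png',cv2.cvtColor(np.vstack([a,b]),cv2.COLOR_RGB2BGR)[:, :])
E
python3 m1.py; python3 -c "
import cv2;i=cv2.imread('pics/c1.png');print(i.shape);cv2.imwrite('pics/c1.png',cv2.resize(i,(525,600)))"
```

```text
fin 88 [173 209] [178 223] ztop 0.094 top rect (array([394.8,  52.8]), array([426.6,  33.5]), 58.4) 52 planerect (array([498.4, 222.4]), array([36.6, 10.3]), 3.7)
fin 314 [252 330] [274 349] ztop 0.0924 top rect (array([401.9, 317.3]), array([ 34.6, 298.3]), 46.0) 188 planerect (array([495.2, 230.8]), array([40.3, 23.4]), 4.2)
tab 38 [397 210] [405 214] ztop 0.0789 top rect (array([ 516.1, -353.9]), array([10.6, 20.6]), 1.8) 29 planerect (array([ 515.5, -353.2]), array([10.4, 20.7]), 0.4)
tab 65 [348 139] [353 153] ztop 0.0778 top rect (array([ 515.4, -350.2]), array([20.4, 11.1]), 86.9) 24 planerect (array([ 515.3, -348.6]), array([13.5, 18. ]), 16.7)
T 0.042 2359 [0.152 0.049 0.042] [0.624 0.699 0.053]
T 0.053 2242 [0.151 0.052 0.053] [0.623 0.697 0.062]
(139, 194, 107, 49)
filter (array([502.2, 192.1]), array([124.7, 281.6]), 4.1)
hole (array([505. , 127.5]), array([63.1, 60.2]), 3.5) (array([498.5, 120.3]), array([59.4, 61. ]), 2.4) 308.5
hole (array([387.6, 579.2]), array([ 88.5, 156.3]), 1.5) (array([383.5, 555.5]), array([ 84.3, 137. ]), 1.1) 1155.5
S 0.042 3676 [0.434 0.049 0.042] [0.566 0.337 0.053]
S 0.053 4124 [0.434 0.053 0.053] [0.563 0.332 0.062]
(211, 261, 110, 139)
filter (array([501.3, 192.7]), array([124.8, 281.2]), 5.4)
hole (array([516.9, 114.9]), array([43.8, 49.5]), 3.3) (array([506.3, 128.7]), array([38.5, 56.5]), 4.5) 468.0
(800, 700, 3)
```

View pics/c1.png

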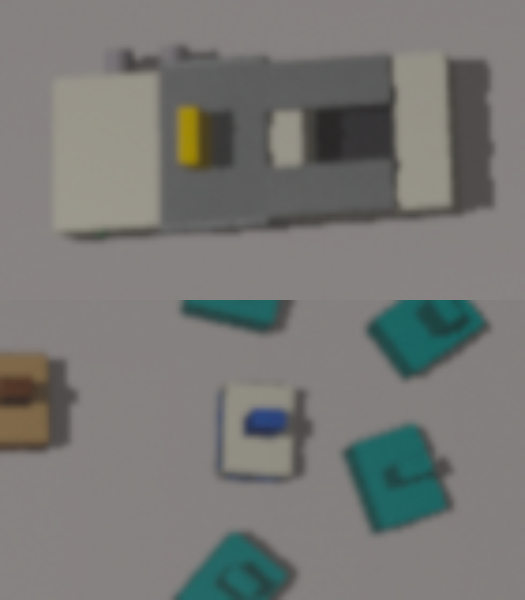

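The crop shows the filter yawed about 4°, with its bay slot dark and the gate almost home. The fresh cartridge is nearly square to the world axes, and its tab's long side lies along world y. I'll refine these once more and then move.

```bash
cat > m2.py <<'E'
from m import *
vv,uu=np.mgrid[0:400,0:640]; UV=np.c_[uu.ravel(),vv.ravel()]
def line(P,ax):  # fit edge, robust
    l=cv2.fitLine((P[:,:2]*1000).astype(np.float32),cv2.DIST_HUBER,0,.01,.01).ravel(); return l.round(3)
for n,c in(('T',T),('S',S)):
    hsv=cv2.cvtColor(c['pixels'],cv2.COLOR_RGB2HSV).reshape(-1,3)
    P=depthpts(c,UV); near=(P[:,0]>.38)&(P[:,0]<.6)&(P[:,1]>.03)&(P[:,1]<.36)
    cap=near&(P[:,2]>.043)&(P[:,2]<.0535)
    M=(cap*255).astype(np.uint8).reshape(400,640); 
    print(n,'cap z',np.median(P[near&(P[:,1]>.3)&(P[:,2]>.04)][:,2]))
    for q in cv2.findContours(M,0,2)[0]:
        if cv2.contourArea(q)>60: print('cap',rect(plane(c,q[:,0],.05)),cv2.contourArea(q))
    pl=near&(P[:,2]>.0535)&(P[:,2]<.063); M=(pl*255).astype(np.uint8).reshape(400,640)
    for q in cv2.findContours(M,0,2)[0]:
        if cv2.contourArea(q)>60: print('plate',rect(plane(c,q[:,0],.056)),cv2.contourArea(q))
    b=(abs(P[:,0]-.515)<.06)&(abs(P[:,1]+.352)<.05); f=b&(P[:,2]>.03)&(P[:,2]<.043); M=(f*255).astype(np.uint8).reshape(400,640)
    for q in cv2.findContours(M,0,2)[0]:
        if cv2.contourArea(q)>60: print('fresh body',np.median(P[f][:,2]),rect(plane(c,q[:,0],.036)),cv2.contourArea(q))
    fn=near&(P[:,2]>.083)&(P[:,2]<.1); print('fin',np.median(P[fn][:,2]),rect(P[fn]),rect(plane(c,UV[fn],.09)))
    tb=b&(P[:,2]>.07)&(P[:,2]<.09); print('tab',np.median(P[tb][:,2]),rect(P[tb]),rect(plane(c,UV[tb],.076)),plane(c,UV[tb],.076).mean(0), )
    globals()[n+'f']=UV[fn].mean(0); globals()[n+'t']=UV[tb].mean(0)
print('tri fin',tri(Tf,Sf),'tri tab',tri(Tt,St))
E
python3 m2.py
```

```text
T cap z 0.04986309671399125
cap (array([505.4, 169.4]), array([31.1, 51.4]), 84.9) 126.0
cap (array([496.9, 290.8]), array([115.4,  83.1]), 4.6) 1118.5
cap (array([510.7,  73.5]), array([111.5,  42.8]), 4.3) 558.5
plate (array([503.6, 173.9]), array([121.7, 163.3]), 4.4) 1960.0
fresh body 0.03535622643560954 (array([ 517. , -354.5]), array([50.4, 67.3]), 88.2) 418.5
fin 0.08945350217844261 (array([498.7, 223. ]), array([38.6, 13.3]), 4.0) (array([497.9, 222.3]), array([39.5, 12.9]), 3.8)
tab 0.07467553291328177 (array([ 517.8, -355.5]), array([24.4, 14.2]), 90.0) (array([ 517.4, -355.1]), array([13.1, 23.4]), 0.4) [ 0.51739477 -0.35528662  0.076     ]
S cap z 0.050773290275058724
cap (array([488.8, 290.9]), array([121.3,  78.5]), 7.8) 2507.5
cap (array([503.1, 167.5]), array([38.3, 21.2]), 3.3) 186.0
cap (array([509.3,  74.3]), array([111.3,  42.5]), 4.6) 796.5
plate (array([501. , 174.7]), array([122.3, 165.8]), 4.5) 4174.0
fresh body 0.03685223138007665 (array([ 516.3, -350.9]), array([57.8, 66. ]), 88.2) 227.0
fin 0.09064540498402651 (array([496.6, 224.8]), array([39.7, 14.9]), 3.5) (array([495.8, 225.8]), array([41.4, 16.5]), 4.5)
tab 0.0762727304648721 (array([ 516.5, -352.8]), array([25.5, 13.4]), 85.7) (array([ 516. , -351.2]), array([32. , 15.4]), 89.5) [ 0.51606878 -0.3512571   0.076     ]
tri fin (array([0.49814154, 0.22446862, 0.08611363]), np.float64(0.002186860099083406)) tri tab (array([ 0.51775278, -0.35606415,  0.07206812]), np.float64(0.0007685680574494865))
```

apply_moves(deltas=[0.0435,0.0224,0.008,0,0,0,0.0435,0.0224,0.008,0,0,0,0.0435,0.0224,0.008,0,0,0,0.0435,0.0224,0.008,0,0,0,0.0435,0.0224,0.008,0,0,0,0.0435,0.0224,0.008,0,0,0,0.0435,0.0224,0.008,0,0,0,0.0435,0.0224,0.008,0,0,0,0,0,0,0,0,-10.2,0,0,0,0,0,-10.2,0,0,0,0,0,-10.2,0,0,0,0,0,0], jaw=0.05)

```text
t: 1.8
tool_pos: [0.4983, 0.2231, 0.1673]
tool_rot: [[0.997, 0.073, -0.0], [0.073, -0.997, -0.0], [-0.0, 0.0, -1.0]]
contact_force: [0.0, -0.2, 0.5]
opening: 0.0498
finger_force: 0.0
```

```bash
cat > go.py <<'E'
import sys; from h import *
from scipy.spatial.transform import Rotation as R
s=bot.read_state(); x,y,z,yaw=map(float,sys.argv[1:5]); a=np.deg2rad(yaw)
Y=np.array([np.cos(a),np.sin(a),0]); Z=np.array([0,0,-1.]); G=np.c_[np.cross(Y,Z),Y,Z]; r=s['tool_rot']
print('pos',s['tool_pos'].round(4),'t',round(s['t'],2),'F',s['contact_force'].round(1),'open',round(s['opening'],4),s['finger_force'])
d=np.array([x,y,z])-s['tool_pos']
print('tool delta mm',(r.T@d*1000).round(1),'rotvec deg',np.rad2deg(R.from_matrix(r.T@G).as_rotvec()).round(2),'after turn delta',(G.T@d*1000).round(1))
E
python3 go.py .498 .2235 .063 -85.7
```

```text
pos [0.4983 0.2231 0.1673] t 1.8 F [ 0.  -0.2  0.5] open 0.0498 0.0
tool delta mm [ -0.3  -0.4 104.3] rotvec deg [ 0.01  0.   -0.09] after turn delta [ -0.3  -0.4 104.3]
```

apply_moves(deltas=[0,0,0.026,0,0,0,0,0,0.026,0,0,0,0,0,0.026,0,0,0,0,0,0.016,0,0,0,0,0,0.01,0,0,0,0,0,0,0,0,0])

```text
t: 2.55
tool_pos: [0.4983, 0.2231, 0.0631]
tool_rot: [[0.997, 0.074, -0.0], [0.074, -0.997, -0.001], [-0.0, 0.001, -1.0]]
contact_force: [-0.7, -0.3, -0.4]
opening: 0.05
finger_force: 0.0
```

apply_moves(deltas=[0,0,0,0,0,0,0,0,0,0,0,0,0,0,0,0,0,0,0,0,0,0,0,0], jaw=0.0, squeeze=30)

```text
t: 3.05
tool_pos: [0.4988, 0.2236, 0.0643]
tool_rot: [[0.997, 0.076, 0.001], [0.076, -0.997, 0.001], [0.001, -0.001, -1.0]]
contact_force: [-1.9, 1.6, 4.5]
opening: 0.0135
finger_force: 33.0
```

apply_moves(deltas=[0,-0.012,-0.001,0,0,0,0,-0.012,0,0,0,0,0,-0.012,0,0,0,0,0,-0.012,0,0,0,0,0,-0.012,0,0,0,0,0,-0.012,0,0,0,0,0,0,0,0,0,0])

```text
t: 3.92
tool_pos: [0.493, 0.2968, 0.0643]
tool_rot: [[0.997, 0.076, 0.001], [0.076, -0.997, 0.002], [0.001, -0.002, -1.0]]
contact_force: [6.0, 2.3, 0.7]
opening: 0.0134
finger_force: 32.4
```

apply_moves(deltas=[0,-0.004,0,0,0,0,0,-0.003,0,0,0,0,0,-0.002,0,0,0,0,0,0,0,0,0,0])

```text
t: 4.42
tool_pos: [0.4925, 0.3028, 0.0643]
tool_rot: [[0.997, 0.075, 0.0], [0.075, -0.997, -0.002], [-0.0, 0.002, -1.0]]
contact_force: [5.4, -5.4, 1.7]
opening: 0.0135
finger_force: 32.6
```

apply_moves(deltas=[0,-0.002,0,0,0,0,0,-0.001,0,0,0,0,0,0,0,0,0,0])

```text
t: 4.8
tool_pos: [0.4925, 0.3029, 0.0643]
tool_rot: [[0.997, 0.073, -0.001], [0.073, -0.997, -0.007], [-0.002, 0.007, -1.0]]
contact_force: [5.2, -14.2, 2.9]
opening: 0.0131
finger_force: 33.1
```

apply_moves(deltas=[0,0.002,0,0,0,0,0,0,0,0,0,0,0,0,0,0,0,0], jaw=0.045)

```text
t: 5.18
tool_pos: [0.4917, 0.3053, 0.0641]
tool_rot: [[0.997, 0.076, -0.001], [0.076, -0.997, 0.0], [-0.001, -0.0, -1.0]]
contact_force: [0.0, 0.9, 0.4]
opening: 0.0447
finger_force: 0.0
```

apply_moves(deltas=[0,0,-0.02,0,0,0,0,0,-0.03,0,0,0,0,0,-0.04,0,0,0,0,0,-0.04,0,0,0,0,0,0,0,0,0])

```text
t: 5.8
tool_pos: [0.4936, 0.306, 0.2005]
tool_rot: [[0.997, 0.076, 0.007], [0.075, -0.997, 0.006], [0.007, -0.005, -1.0]]
contact_force: [0.6, 0.4, -0.4]
opening: 0.0448
finger_force: 0.0
```

```bash
python3 go.py .517 -.354 .046 -180.3; python3 m2.py | grep -v plate
```

```text
pos [0.4936 0.306  0.2005] t 5.8 F [ 0.6  0.4 -0.4] open 0.0448 0.0
tool delta mm [-27.6 660.7 151. ] rotvec deg [-5.600e-01 -7.000e-02  9.463e+01] after turn delta [659.9 -26.8 154.5]
T cap z 0.5781335745042063
cap (array([504.6, 155.9]), array([111.1, 208.5]), 4.4) 2238.0
fresh body 0.03500880528544392 (array([ 517. , -354.4]), array([50.6, 67.3]), 88.2) 425.0
fin 0.08935310917306682 (array([492.8, 302.3]), array([39.6, 15.3]), 5.3) (array([492.2, 301.1]), array([39.9, 15.6]), 4.4)
tab 0.07442080734007828 (array([ 518. , -355.4]), array([23.7, 13.9]), 89.8) (array([ 517.4, -355.1]), array([13.1, 23.4]), 0.4) [ 0.51748359 -0.35488342  0.076     ]
S cap z 0.5906863344302314
cap (array([509. ,  73.4]), array([111.6,  41.6]), 3.6) 624.5
fresh body 0.0366932301761137 (array([ 515.8, -351. ]), array([56.8, 67.1]), 87.3) 232.0
  return _methods._mean(a, axis=axis, dtype=dtype,
  ret = ret.dtype.type(ret / rcount)
Traceback (most recent call last):
  File "m2.py", line 19, in <module>
    fn=near&(P[:,2]>.083)&(P[:,2]<.1); print('fin',np.median(P[fn][:,2]),rect(P[fn]),rect(plane(c,UV[fn],.09)))
                                                                                          ~~~~~^^^^^^^^^^^^^^
  File "h.py", line 9, in plane
    p,v=rays(c,uv); return p+v*((z-p[2])/v[:,2])[:,None]
        ~~~~^^^^^^
  File "h.py", line 5, in rays
    k,d=K(c); n=cv2.undistortPoints(np.array(uv,float).reshape(-1,1,2),k,d)[:,0]
                ~~~~~~~~~~~~~~~~~~~^^^^^^^^^^^^^^^^^^^^^^^^^^^^^^^^^^^^^^^^
cv2.error: OpenCV(4.12.0) /io/opencv/modules/calib3d/src/undistort.dispatch.cpp:347: error: (-215:Assertion failed) CV_IS_MAT(_src) && CV_IS_MAT(_dst) && (_src->rows == 1 || _src->cols == 1) && (_dst->rows == 1 || _dst->cols == 1) && _src->cols + _src->rows - 1 == _dst->rows + _dst->cols - 1 && (CV_MAT_TYPE(_src->type) == CV_32FC2 || CV_MAT_TYPE(_src->type) == CV_64FC2) && (CV_MAT_TYPE(_dst->type) == CV_32FC2 || CV_MAT_TYPE(_dst->type) == CV_64FC2) in function 'cvUndistortPointsInternal'
```

apply_moves(deltas=[-0.0023,0.055,0,0,0,0,-0.0023,0.055,0,0,0,0,-0.0023,0.055,0,0,0,0,-0.0023,0.055,0,0,0,0,-0.0023,0.055,0,0,0,0,-0.0023,0.055,0,0,0,0,-0.0023,0.055,0,0,0,0,-0.0023,0.055,0,0,0,0,-0.0023,0.055,0,0,0,0,-0.0023,0.055,0,0,0,0,-0.0023,0.055,0,0,0,0,-0.0023,0.055,0,0,0,0])

```text
t: 7.4
tool_pos: [0.5138, -0.3568, 0.1935]
tool_rot: [[0.997, 0.075, -0.001], [0.075, -0.997, 0.001], [-0.001, -0.001, -1.0]]
contact_force: [1.4, 0.2, 0.9]
opening: 0.0452
finger_force: 0.0
```

apply_moves(deltas=[0,0,0,0,0,10.5,0,0,0,0,0,10.5,0,0,0,0,0,10.5,0,0,0,0,0,10.5,0,0,0,0,0,10.5,0,0,0,0,0,10.5,0,0,0,0,0,10.5,0,0,0,0,0,10.5,0,0,0,0,0,10.5,0,0,0,0,0,0,0,0,0,0,0,0])

```text
t: 8.78
tool_pos: [0.5141, -0.3551, 0.1939]
tool_rot: [[0.0, -1.0, -0.001], [-1.0, -0.0, 0.0], [-0.0, 0.001, -1.0]]
contact_force: [-0.1, -0.3, 0.2]
opening: 0.045
finger_force: 0.0
```

```bash
python3 go.py .517 -.354 .047 -180.3
```

```text
pos [ 0.5141 -0.3551  0.1939] t 8.78 F [-0.1 -0.3  0.2] open 0.045 0.0
tool delta mm [ -1.1  -3.  146.9] rotvec deg [0.05 0.02 0.32] after turn delta [ -1.2  -2.9 146.9]
```

apply_moves(deltas=[-0.001,-0.003,0.035,0,0,0,0,0,0.035,0,0,0,0,0,0.035,0,0,0,0,0,0.025,0,0,0,0,0,0.016,0,0,0,0,0,0,0,0,0])

```text
t: 9.52
tool_pos: [0.5167, -0.3541, 0.0472]
tool_rot: [[-0.002, -1.0, -0.002], [-1.0, 0.002, 0.001], [-0.001, 0.002, -1.0]]
contact_force: [0.0, -0.3, 0.0]
opening: 0.0451
finger_force: 0.0
```

apply_moves(deltas=[0,0,0,0,0,0,0,0,0,0,0,0,0,0,0,0,0,0,0,0,0,0,0,0], jaw=0.0, squeeze=35)

```text
t: 10.02
tool_pos: [0.5182, -0.3547, 0.05]
tool_rot: [[-0.003, -1.0, 0.002], [-1.0, 0.003, -0.001], [0.001, -0.002, -1.0]]
contact_force: [0.7, 1.2, 6.0]
opening: 0.0132
finger_force: 36.6
```

apply_moves(deltas=[0,0,-0.01,0,0,0,0,0,-0.03,0,0,0,0,0,-0.04,0,0,0,0,0,-0.04,0,0,0,0,0,-0.03,0,0,0,0,0,0,0,0,0,0,0,0,0,0,0])

```text
t: 10.9
tool_pos: [0.5168, -0.3538, 0.1967]
tool_rot: [[-0.003, -1.0, -0.002], [-1.0, 0.003, 0.002], [-0.002, 0.002, -1.0]]
contact_force: [-0.9, -0.6, -3.2]
opening: 0.0131
finger_force: 35.6
```

```bash
python3 go.py .506 .123 .12 -175.7; python3 - <<'E'
from h import *
a=[cv2.cvtColor(bot.camera(n)['pixels'],cv2.COLOR_RGB2BGR) for n in('top','side')]
cv2.imwrite('pics/l1.png',np.hstack([cv2.resize(a[0][130:330,300:500],(400,400)),cv2.resize(a[1][50:250,250:450],(400,400))]))
E
```

```text
pos [ 0.5168 -0.3538  0.1967] t 10.9 F [-0.9 -0.6 -3.2] open 0.0131 35.6072062253952
tool delta mm [-476.6   12.2   77.5] rotvec deg [ 0.11  0.1  -4.49] after turn delta [-476.3  -25.    76.7]
```

View pics/l1.png

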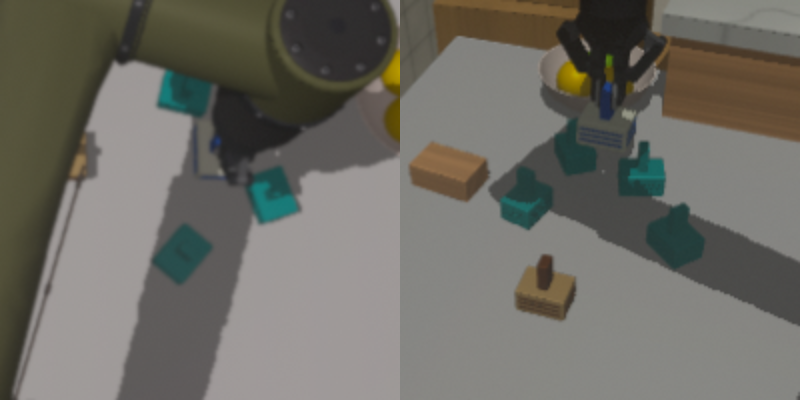

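The side view shows the cartridge lifted and level in the grip (crop px 607,125). The spent one and the decoys haven't moved.

apply_moves(deltas=[-0.03,0.0011,0,0,0,0,-0.0455,0.0011,0,0,0,0,-0.0455,0.0011,0,0,0,0,-0.0455,0.0011,0,0,0,0,-0.0455,0.0011,0,0,0,0,-0.0455,0.0011,0,0,0,0,-0.0455,0.0011,0,0,0,0,-0.0455,0.0011,0,0,0,0,-0.0455,0.0011,0,0,0,0,-0.0455,0.0011,0,0,0,0,-0.0375,0.0011,0,0,0,-4.5,0,0,0,0,0,0])

```text
t: 12.5
tool_pos: [0.506, 0.1247, 0.1967]
tool_rot: [[0.079, -0.997, -0.003], [-0.997, -0.079, -0.001], [0.001, 0.003, -1.0]]
contact_force: [-0.7, -1.7, -2.2]
opening: 0.0135
finger_force: 35.5
```

apply_moves(deltas=[0,0,0.03,0,0,0,0,0,0.03,0,0,0,0,0,0.015,0,0,0,0,0,0,0,0,0,0,0,0,0,0,0])

```text
t: 13.12
tool_pos: [0.5074, 0.1227, 0.1247]
tool_rot: [[0.075, -0.997, 0.002], [-0.997, -0.075, 0.0], [-0.0, -0.002, -1.0]]
contact_force: [0.2, -0.1, -1.6]
opening: 0.013
finger_force: 35.5
```

```bash
python3 go.py .5062 .1232 .058 -175.7; python3 - <<'E'
from h import *
c=[bot.camera(n) for n in('top','side')]; a=[cv2.cvtColor(x['pixels'],cv2.COLOR_RGB2BGR) for x in c]
cv2.imwrite('pics/l2.png',np.hstack([cv2.resize(a[0][150:290,120:260],(400,400)),cv2.resize(a[1][220:400,180:360],(400,400))]))
S=c[1]; h=cv2.cvtColor(S['pixels'],cv2.COLOR_RGB2HSV); m=cv2.inRange(h,(108,110,30),(125,255,255)); m[:220]=0; m[:,:180]=0; m[:,360:]=0
ys,xs=np.nonzero(m); P=depthpts(S,np.c_[xs,ys]); print(len(xs),P.min(0),P.max(0),P.mean(0))
E
```

```text
pos [0.5074 0.1227 0.1247] t 13.12 F [ 0.2 -0.1 -1.6] open 0.013 35.46581268310547
tool delta mm [-0.6  1.3 66.7] rotvec deg [-0.11  0.01 -0.  ] after turn delta [-0.6  1.2 66.7]Traceback (most recent call last):
  File "<stdin>", line 5, in <module>
  File "h.py", line 11, in depthpts
    p,v=rays(c,uv); uv=np.array(uv,int); r=c['range_z'][uv[:,1],uv[:,0]]
        ~~~~^^^^^^
  File "h.py", line 5, in rays
    k,d=K(c); n=cv2.undistortPoints(np.array(uv,float).reshape(-1,1,2),k,d)[:,0]
                ~~~~~~~~~~~~~~~~~~~^^^^^^^^^^^^^^^^^^^^^^^^^^^^^^^^^^^^^^^^
cv2.error: OpenCV(4.12.0) /io/opencv/modules/calib3d/src/undistort.dispatch.cpp:347: error: (-215:Assertion failed) CV_IS_MAT(_src) && CV_IS_MAT(_dst) && (_src->rows == 1 || _src->cols == 1) && (_dst->rows == 1 || _dst->cols == 1) && _src->cols + _src->rows - 1 == _dst->rows + _dst->cols - 1 && (CV_MAT_TYPE(_src->type) == CV_32FC2 || CV_MAT_TYPE(_src->type) == CV_64FC2) && (CV_MAT_TYPE(_dst->type) == CV_32FC2 || CV_MAT_TYPE(_dst->type) == CV_64FC2) in function 'cvUndistortPointsInternal'
```

View pics/l2.png

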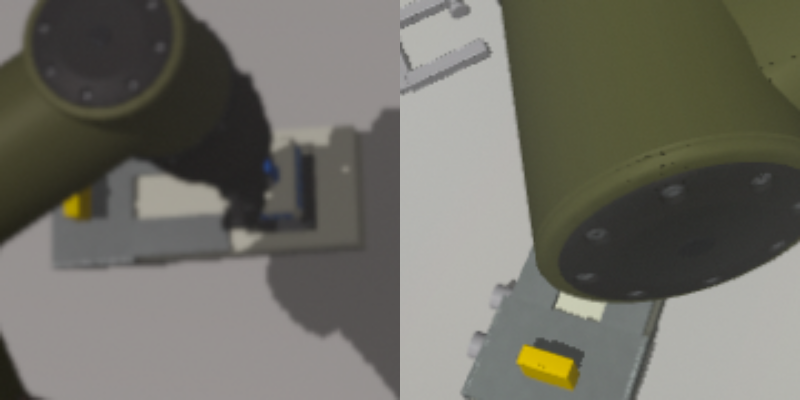

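The top view shows the cartridge over the open bay (crop px ~290,180), with the gate's prongs clear of it at x≈232. The arm blocks the side view. Descending.

apply_moves(deltas=[-0.0005,0.001,0.012,0,0,0,0,0,0.012,0,0,0,0,0,0.012,0,0,0,0,0,0.012,0,0,0,0,0,0.01,0,0,0,0,0,0.003,0,0,0,0,0,0,0,0,0])

```text
t: 14.1
tool_pos: [0.5058, 0.1231, 0.0623]
tool_rot: [[0.075, -0.997, 0.0], [-0.997, -0.075, -0.0], [0.0, -0.0, -1.0]]
contact_force: [0.4, -0.4, -1.0]
opening: 0.0138
finger_force: 35.5
```

apply_moves(deltas=[0,0,0.003,0,0,0,0,0,0,0,0,0])

```text
t: 14.35
tool_pos: [0.5057, 0.1232, 0.0593]
tool_rot: [[0.075, -0.997, 0.0], [-0.997, -0.075, 0.0], [-0.0, -0.0, -1.0]]
contact_force: [0.8, -0.9, -1.3]
opening: 0.0134
finger_force: 35.5
```

apply_moves(deltas=[0,0,0.001,0,0,0,0,0,0.001,0,0,0,0,0,0,0,0,0])

```text
t: 14.72
tool_pos: [0.5059, 0.1233, 0.058]
tool_rot: [[0.075, -0.997, 0.001], [-0.997, -0.075, 0.0], [-0.0, -0.001, -1.0]]
contact_force: [-1.9, 1.0, 2.4]
opening: 0.0134
finger_force: 36.2
```

The contact height matches the bay floor, so I'll release and lift.

apply_moves(deltas=[0,0,0,0,0,0,0,0,0,0,0,0,0,0,0,0,0,0], jaw=0.045)

```text
t: 15.1
tool_pos: [0.5058, 0.1231, 0.0572]
tool_rot: [[0.075, -0.997, 0.0], [-0.997, -0.075, -0.0], [0.0, -0.0, -1.0]]
contact_force: [-0.0, 0.1, 0.5]
opening: 0.0451
finger_force: 0.0
```

apply_moves(deltas=[0,0,-0.015,0,0,0,0,0,-0.03,0,0,0,0,0,-0.04,0,0,0,0,0,-0.04,0,0,0,0,0,0,0,0,0])

```text
t: 15.72
tool_pos: [0.5075, 0.1236, 0.1877]
tool_rot: [[0.075, -0.997, 0.007], [-0.997, -0.075, 0.003], [-0.002, -0.008, -1.0]]
contact_force: [0.8, -0.2, 0.2]
opening: 0.045
finger_force: 0.0
```

apply_moves(deltas=[-0.0595,0,0,0,0,0,-0.0595,0,0,0,0,0,-0.06,0,0,0,0,0,0,0,0,0,0,-10,0,0,0,0,0,-10,0,0,0,0,0,-10,0,0,0,0,0,-10,0,0,0,0,0,-10,0,0,0,0,0,-10,0,0,0,0,0,-10,0,0,0,0,0,-10,0,0,0,0,0,-10])

```text
t: 17.23
tool_pos: [0.4922, 0.3016, 0.1824]
tool_rot: [[0.997, 0.081, -0.0], [0.081, -0.997, -0.0], [-0.0, 0.0, -1.0]]
contact_force: [0.1, 0.4, -0.5]
opening: 0.0451
finger_force: 0.0
```

```bash
python3 go.py .4925 .3025 .064 -85.7; python3 - <<'E'
from h import *
c=[bot.camera(n) for n in('top','side')]; a=[cv2.cvtColor(x['pixels'],cv2.COLOR_RGB2BGR) for x in c]
cv2.imwrite('pics/l3.png',np.hstack([cv2.resize(a[0][150:290,120:260],(400,400)),cv2.resize(a[1][220:400,180:360],(400,400))]))
E
```

```text
pos [0.4922 0.3016 0.1824] t 17.23 F [ 0.1  0.4 -0.5] open 0.0451 0.0
tool delta mm [  0.4  -0.9 118.4] rotvec deg [0.01 0.01 0.34] after turn delta [  0.4  -0.9 118.4]
```

View pics/l3.png

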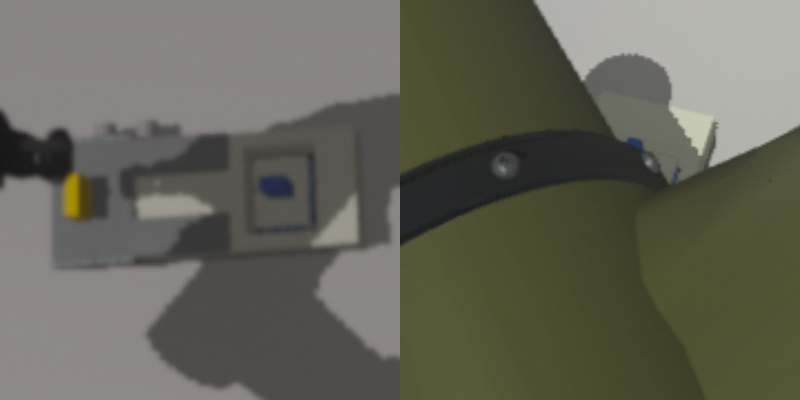

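The cartridge stands centred in the bay with its tab up (crop px 277,187), and the fin is at (77,195) beside the fingers. Next I'll grip the fin and close the gate.

apply_moves(deltas=[0,-0.001,0.03,0,0,0.3,0,0,0.03,0,0,0,0,0,0.03,0,0,0,0,0,0.018,0,0,0,0,0,0.01,0,0,0,0,0,0,0,0,0])

```text
t: 18.08
tool_pos: [0.4922, 0.3026, 0.0643]
tool_rot: [[0.998, 0.069, -0.0], [0.069, -0.998, -0.001], [-0.0, 0.001, -1.0]]
contact_force: [-0.1, -0.5, -0.3]
opening: 0.0451
finger_force: 0.0
```

apply_moves(deltas=[0,0,0,0,0,0,0,0,0,0,0,0,0,0,0,0,0,0,0,0,0,0,0,0], jaw=0.0, squeeze=30)

```text
t: 18.58
tool_pos: [0.4927, 0.3028, 0.0656]
tool_rot: [[0.998, 0.07, 0.002], [0.07, -0.998, 0.0], [0.002, -0.0, -1.0]]
contact_force: [-1.1, -1.9, 6.1]
opening: 0.0131
finger_force: 32.7
```

apply_moves(deltas=[0,0.01,-0.001,0,0,0,0,0.01,0,0,0,0,0,0.01,0,0,0,0,0,0.01,0,0,0,0,0,0.01,0,0,0,0,0,0.01,0,0,0,0,0,0.01,0,0,0,0,0,0.007,0,0,0,0,0,0,0,0,0,0])

```text
t: 19.7
tool_pos: [0.4987, 0.2247, 0.0656]
tool_rot: [[0.998, 0.069, 0.002], [0.069, -0.998, -0.0], [0.002, 0.0, -1.0]]
contact_force: [7.2, 0.6, -1.3]
opening: 0.0133
finger_force: 32.0
```

apply_moves(deltas=[0.001,0.003,0,0,0,0,0,0.003,0,0,0,0,0,0.002,0,0,0,0,0,0,0,0,0,0])

```text
t: 20.2
tool_pos: [0.4992, 0.218, 0.0656]
tool_rot: [[0.998, 0.07, 0.0], [0.07, -0.998, 0.0], [0.0, -0.0, -1.0]]
contact_force: [2.6, 2.6, 2.9]
opening: 0.0135
finger_force: 32.4
```

apply_moves(deltas=[0,0.001,0,0,0,0,0,0.001,0,0,0,0,0,0,0,0,0,0])

```text
t: 20.58
tool_pos: [0.4993, 0.2179, 0.0656]
tool_rot: [[0.997, 0.071, 0.001], [0.071, -0.997, 0.003], [0.001, -0.003, -1.0]]
contact_force: [0.5, 9.6, 2.4]
opening: 0.0134
finger_force: 32.3
```

The gate is at its home stop: 85 mm travelled, and the force is rising. Releasing and retreating.

apply_moves(deltas=[0,0,0,0,0,0,0,-0.001,0,0,0,0,0,0,0,0,0,0], jaw=0.045)

```text
t: 20.95
tool_pos: [0.4988, 0.2163, 0.0646]
tool_rot: [[0.998, 0.07, -0.001], [0.07, -0.998, -0.001], [-0.001, 0.001, -1.0]]
contact_force: [0.3, -0.6, -0.1]
opening: 0.0448
finger_force: 0.0
```

apply_moves(deltas=[0,0,-0.02,0,0,0,0,0,-0.03,0,0,0,0,0,-0.04,0,0,0,0,0,-0.04,0,0,0,0,-0.05,0,0,0,0,0,-0.05,0,0,0,0,0,-0.05,0,0,0,0,0,-0.05,0,0,0,0,-0.03,-0.05,0,0,0,0,-0.03,-0.05,0,0,0,0,0,0,0,0,0,0])

```text
t: 22.32
tool_pos: [0.4157, 0.5144, 0.1937]
tool_rot: [[0.997, 0.074, -0.002], [0.074, -0.997, -0.002], [-0.002, 0.002, -1.0]]
contact_force: [0.5, -0.5, 0.3]
opening: 0.045
finger_force: 0.0
```

```bash
cat > e.py <<'E'
from m import *
a=[cv2.cvtColor(x['pixels'],cv2.COLOR_RGB2BGR) for x in (T,S)]
cv2.imwrite('pics/l4.png',np.hstack([cv2.resize(a[0][150:290,120:260],(400,400)),cv2.resize(a[1][220:400,180:360],(400,400))]))
E
python3 e.py; python3 m2.py 2>&1| grep -E 'fin|plate'
```

```text
plate (array([504.2, 165.4]), array([121.9, 170.3]), 4.5) 1989.5
fin 0.087790552457363 (array([502.2, 166.7]), array([ 39.4, 110.2]), 1.7) (array([503.7, 166. ]), array([ 39.1, 110.5]), 3.7)
```

View pics/l4.png

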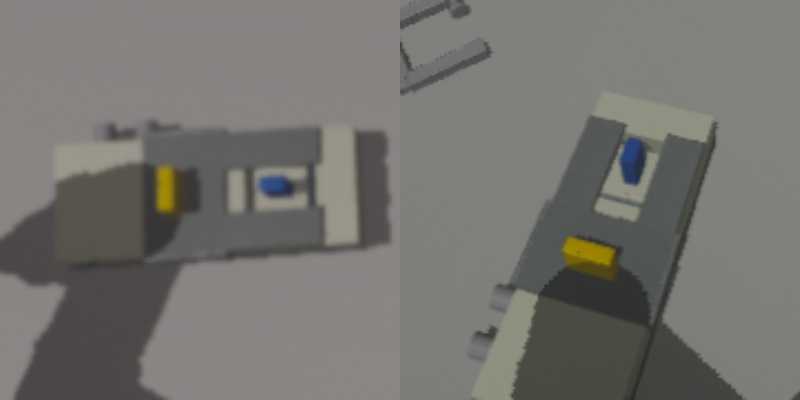

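Both views show the cartridge seated upright (blue tab at crop px 275,185 and 632,160) under the gate's fork. The gate is fully home and the gripper is clear.

```bash
python3 -c "from cell import bot; print(bot.job_done())"
```

```text
the job is handed in; nothing more can be done
None
```

The job is handed in at about 22 s: the gate was slid back to its stop, the fresh cartridge stands tab up in the bay, the gate is fully home with its fork over it, and the spent cartridge was left alone.

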